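# Open a resin pot in the bracing socket

### The job

Pull the blue-capped pot up off its sprung clip on the rail and stand it fully home in the red bracing socket, which keeps it from turning. Then unscrew its tight blue cap anticlockwise, stop turning once the threads let go, and lift the cap straight up, leaving the pot seated. Finish while holding the cap still and level in the gripper, 1 to 4 cm clear above the pot's mouth; leave the orange-capped pot and the other things alone.

Things in the scene. Friction and masses are not known exactly. Their poses are not given: they have to be found in the camera images.
- pot: White square pot, blue side panels, grey foot, 0.2 to 0.45 kg. Origin: centre of underside; z up, x, y square to its sides (quarter turns fit alike). Foot 66 x 66 mm, 10 mm high (lowest 5 mm: 62 x 62); body 60 x 60 up to 50 mm; round neck 42 mm across, 50 to 86 mm up, collar 54 mm across at 58 to 62 mm. Only a clip or socket keeps it from turning with its cap.
- mouth (a point): The pot's mouth: on its axis, 94 mm above its underside. Inside is a sprung black seal disc, 34 mm across, that pushes up on the cap with about 11 to 18 N; its top is 88 mm up under the closed cap and rises to this point when the cap is free.
- cap: Blue screw cap on that pot, white stripe on top; 60 mm across, 28 mm high, 0.04 kg, open below. Origin: centre of its lower rim, z up. Closed, the rim is 64.5 mm above the pot's underside. Closed it is stiff (roughly 0.3 to 0.6 N m: grip it firmly) and can carry the pot. It opens anticlockwise from above (+ about z), hardly rising in the first 15 degrees and then about 4 mm per rad.
- cap_top (a point): Centre of the cap's top face, 28 mm above its lower rim. The cap's threads let go after 60 to 70 degrees of turning, the seal then lifts it about 3 mm, and it comes straight off until it meets a stop at about 98 degrees. At the start the cap's x axis (the stripe) is about 84 degrees clockwise of the pot's x axis; mid free range they align.
- rail: Fixed aluminium clip rail, 230 mm long along its y, 134 mm wide over the clips at y = -65 and +65 mm. Origin: centre of underside. A pot stands in each clip square to the rail; two green spring rollers (+x and -x sides) hook 2 mm over its foot. A straight upward pull of roughly 8 to 10 N plus the weight snaps them aside in the first 6 mm; 40 mm up the pot is clear.
- clip_neg (a point): Floor of the clip at the rail's -y end, 12 mm above the bench; its black frame has a rim 6 mm high. The blue-capped pot may be in either clip.
- clip_pos (a point): Floor of the clip at the rail's +y end, 12 mm above the bench; same as the other.
- socket: Red bracing socket screwed to the bench, 110 x 110 mm, with a square well 70 x 70 mm; black sloping lips flare it to about 86 mm at the top, 33 mm above the bench. Origin: centre of underside, x and y square to the well.
- well (a point): Centre of the floor of the socket's well, 6 mm above the bench: the pot's underside is here when fully home.
- spare: Bystander: a second pot of the same size with an orange cap, in the other clip of the rail. Origin: centre of its underside.
- tub: Bystander: loose white round tub with blue lid, 84 mm across, 130 mm high, standing on the bench. Origin: centre of its underside.
- resin: Bystander: loose black resin bottle, 72 mm across, 170 mm high, standing on the bench. Origin: centre of its underside.
- gloves: Bystander: fixed black glove box, 120 x 240 x 70 mm, lying on the bench at the far side. Origin: centre of its underside.

How it is judged (in metres and radians):
On the way, in this order (a step that is already met when the one before it is completed fails the run):
1. the blue-capped pot, cap still on, is lifted out of its clip (z of pot in the frame of rail above 0.045 m and z of cap in the frame of pot below 0.076 m), for 0.1 s.
2. the pot stands fully home in the bracing socket with its cap still on (z of pot in the frame of socket below 0.009 m and horizontal distance between pot and socket below 0.006 m and angle between pot's own z axis and vertical below 0.06 rad and z of cap in the frame of pot below 0.072 m), for 0.2 s.
At the end, for the whole second after the job is handed in: Pot in the socket (within 6 mm of centre, 3 mm of the floor, upright within 3 deg). The gripper alone holds the cap, still, level within 11 deg, within 20 mm of the pot's axis, lower rim 98 to 145 mm above the pot's underside, turned to within 37 deg of the middle of the free range (z of pot in the frame of socket below 0.009 m and horizontal distance between pot and socket below 0.006 m and angle between pot's own z axis and vertical below 0.06 rad and z of cap in the frame of pot between 0.098 and 0.145 m and horizontal distance between cap and pot below 0.02 m and angle between cap's own z axis and vertical below 0.2 rad and angle between the x axis of cap and the x axis of pot, either way round below 0.65 rad and contact force between the fingers and cap above 1 N and contact force between cap and pot below 0.1 N and contact force between each of the arm, the fingers and pot below 0.5 N and linear speed of each of cap, pot below 0.02 m/s); the arm keeps its last pose, push and grip.
It fails at once if the cap comes off its threads, or is off, while the pot is not standing in the socket (z of cap in the frame of pot above 0.076 m and (z of pot in the frame of socket above 0.014 m or horizontal distance between pot and socket above 0.01 m)).
It fails at once if the pot is tipped over (angle between pot's own z axis and vertical above 0.5 rad).
It fails at once if the orange-capped pot, the tub or the bottle is disturbed (moved more than 25 mm) (distance of any of spare, tub, resin from where it was at the start of the episode above 0.025 m).
It fails at once if the glove box is pushed hard (contact force between the arm and gloves above 10 N).
It also fails if it takes over 54 s, if anything falls off the work surface, if the arm or the gripper's body presses on something with over 40 N, if the wrist force passes 120 N, or if a joint passes its speed limit or range.

### The arm

A 6-joint arm with a two-finger parallel gripper is mounted at the origin on the work surface. World frame = base frame: x ahead of the robot, y to its left, z up, the work surface at z = 0. Lengths are in mm, angles in rad, forces in N, time in s.
With the tool pointing down it reaches from about 325 to 925 mm from the base axis. Payload 3.1 kg.
Tool frame: the origin (TCP) lies at the very end of the fingers, on their centre line; the grasp point (between the pads) lies 19 mm behind it; z points along the fingers, y is the line along which they close (so a half turn about z gives the same grasp; the last joint's range is limited). The gripper opens to 85 mm and grips with 20 to 120 N. Pads are 22 mm wide; open, the fingers measure 114 mm over their backs; the gripper's body (76 mm by 85 mm) begins 54 mm behind the grasp point. The pads swing forward as they close: fully open they stand 13 mm farther back than shut.
Start: joints at [-1.461, 0.217, 1.613, -0, 1.311, -0.112], TCP at [137.512, -609.696, 205.7] pointing down, gripper open.
Joint ranges: [-2.75, 2.75], [-0.78, 2.1], [0.31, 2.55], [-1.13, 4.27], [0.13, 2.63], [-2.58, 2.58]. Speed limits (rad/s): [2.79, 2.79, 3.14, 3.14, 3.14, 3.14].

### API

Orientations are given as a unit quaternion [w, x, y, z].
In Python, from station import bot, kin, snapshot, calibration gives the robot as it stands. The module is installed in compiled form; this text tells all that it offers. Calls block until the motion is done:
- bot.movep(position, orientation): joint-space move of the TCP to a pose.
- bot.move_linear(position, orientation=None, velocity=150, force_limit=None): straight line of the TCP; orientation=None keeps the orientation; velocity is the mean speed in mm/s. With force_limit (N) it stops when the force on the tool has changed by that much, and returns True; else False.
- bot.move_j(angles): joint-space move.
- bot.release() and bot.gripper_close(f_grip=None): open the fingers fully, or close them until they stop; f_grip is the grip in N (None keeps the last).
- bot.dwell(seconds).
- kin.inverse_kinematics(position, orientation): joint angles nearest the present ones, or None.
- bot.sense(): the state.
- snapshot(name): name is "side" or "top" or "wrist"; returns (picture, depth): 420x560x3 uint8, red, green, blue; 420x560 float32, mm along the optical axis (not along the pixel's ray), 0 where there is no reading.
- calibration(name): a dict with "K" (3x3 intrinsics, pixels), "extrinsics" (4x4, takes a point from camera to world coordinates). Camera axes: x right, y down, z forward; pixel columns grow to the right and rows downward; lengths in mm; the calibration is good to about 2 mm. The wrist camera is an equidistant fisheye: a pixel r from the principal point sees the ray r / f radians off the axis. A picture is of the moment at which its call begins: read the wrist's pose just before it. calibration takes no time and is no camera call; for the wrist camera it gives the pose at the moment of the call.
A pose or a line that the arm cannot do raises bot.PlanningError and nothing moves.
- bot.sign_off(): hands the job in, once; it reports no verdict.
The state is a dict: "time_s": time; "joints": joint angles; "joint_vel": joint speeds; "effort": joint torques, N m; "eef_pos": TCP position; "orientation": TCP orientation; "contact_force": force on the tool from outside, world axes, zero at the start; "wrist_torque": the same for the moment, N m; "opening": finger opening in mm.
Only numpy, scipy, OpenCV 4.12 (cv2) and the standard library are available. Lean on these libraries where they do the work, as an engineer would, in place of code of your own. Each camera call takes 0.05 s, during which the arm holds its last target. There are 200 camera calls.

## Working session

There is one attempt and no reset: what is moved stays moved. The work goes in short steps, each a Python script; the robot and the scene stay as the last script left them, time stands still between calls to the robot, and variables do not carry over. Pictures are saved under pics/ and viewed, on a budget of 10 in all, crops included, one or two more only if the job needs it, and the job is handed in when it is done.

```bash
mkdir -p pics
python3 - <<'E'
from station import *
import cv2,numpy as np
for n in("top","side"):
    p,d=snapshot(n); c=calibration(n); np.savez(f"{n}0.npz",p=p,d=d,K=c["K"],T=c["extrinsics"])
    cv2.imwrite(f"pics/{n}0.png",p[:,:,::-1]); print(n,c["K"].tolist() if hasattr(c["K"],'tolist') else c["K"],np.round(c["extrinsics"],3).tolist(),(d>0).mean())
s=bot.sense();print(s["time_s"],s["orientation"],s["opening"])
E
```

```text
top [[379.27935019098175, 0.0, 282.89596254104566], [0.0, 379.27935019098175, 211.52542804999098], [0.0, 0.0, 1.0]] [[-0.014, -0.988, 0.156, 470.857], [-1.0, 0.017, 0.016, -4.056], [-0.018, -0.156, -0.988, 1169.904], [0.0, 0.0, 0.0, 1.0]] 0.9958673469387755
side [[517.7273379471524, 0.0, 278.2212331579836], [0.0, 517.7273379471524, 204.74593811364576], [0.0, 0.0, 1.0]] [[0.999, -0.024, 0.048, 566.983], [-0.053, -0.507, 0.86, -1352.818], [0.004, -0.862, -0.508, 921.332], [0.0, 0.0, 0.0, 1.0]] 0.9954931972789116
0.1 [-1.10331553e-03  9.93857099e-01  1.10665487e-01  3.75580623e-06] 85.45522661353107
```

View pics/top0.png

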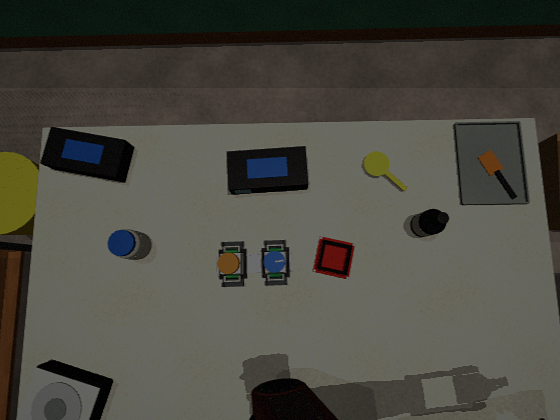

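View pics/side0.png

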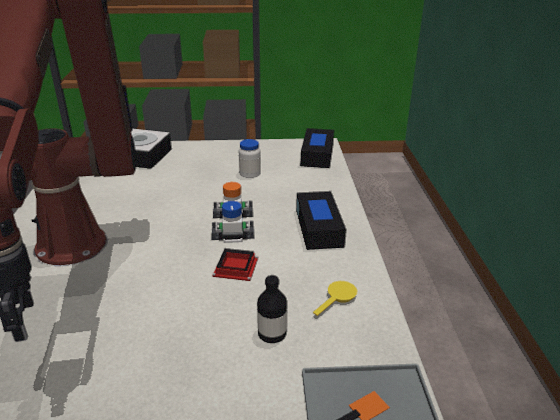

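```bash
cat > h.py <<'E'
from station import *
import cv2,numpy as np
from scipy.spatial.transform import Rotation as R
def blobs(p,hlo,hhi,smin=120,vmin=50,amin=60):
    hsv=cv2.cvtColor(p,cv2.COLOR_RGB2HSV)
    m=cv2.inRange(hsv,(hlo,smin,vmin),(hhi,255,255))
    cs,_=cv2.findContours(m,cv2.RETR_EXTERNAL,cv2.CHAIN_APPROX_NONE)
    return sorted([c for c in cs if cv2.contourArea(c)>amin],key=cv2.contourArea,reverse=True)
def cast(px,K,T,z,fish=False):
    px=np.asarray(px,float).reshape(-1,2)
    a=(px-[K[0,2],K[1,2]])/[K[0,0],K[1,1]]
    if fish:
        r=np.linalg.norm(a,axis=1,keepdims=True)+1e-9
        ray=np.hstack([a/r*np.sin(r),np.cos(r)])
    else: ray=np.hstack([a,np.ones((len(a),1))])
    w=ray@T[:3,:3].T
    return T[:3,3]+w*((z-T[2,3])/w[:,2])[:,None]
def ang4(v): return np.rad2deg(v)
E
python3 - <<'E'
from h import *
f=np.load("top0.npz");p,K,T=f["p"],f["K"],f["T"]
for nm,h,z in(("blue",(105,125),104.5),("orange",(5,18),104.5),("red",(0,4),33)):
    for c in blobs(p,*h):
        x,y,w,hh=cv2.boundingRect(c)
        W=cast(c[:,0],K,T,z)[:,:2].astype(np.float32)
        if not (200<x<360 and y>220): continue
        print(nm,(x,y,w,hh),cv2.minEnclosingCircle(W),cv2.minAreaRect(W))
w=calibration("wrist");print(np.round(w["extrinsics"],3),np.round(w["K"],1))
E
```

```text
blue (263, 251, 22, 22) ((499.1260681152344, 40.79290008544922), 29.856929779052734) ((499.1619873046875, 39.660858154296875), (57.07566833496094, 56.8993034362793), 44.172855377197266)
orange (217, 253, 23, 21) ((496.47772216796875, 168.18617248535156), 30.797544479370117) ((496.91217041015625, 168.17977905273438), (61.59144973754883, 55.35456848144531), 89.13567352294922)
red (321, 245, 26, 26) ((510.9318542480469, -135.0326385498047), 44.36088943481445) ((511.04547119140625, -135.40016174316406), (67.59403991699219, 66.64103698730469), 76.93321990966797)
red (313, 237, 41, 42) ((511.6697692871094, -134.70205688476562), 69.47520446777344) ((511.2415466308594, -134.42230224609375), (106.3863296508789, 107.34175109863281), 76.91324615478516)
[[ 2.20000e-01 -9.38000e-01 -2.67000e-01  2.05719e+02]
 [-9.75000e-01 -2.13000e-01 -5.90000e-02 -5.94473e+02]
 [-2.00000e-03  2.74000e-01 -9.62000e-01  3.73034e+02]
 [ 0.00000e+00  0.00000e+00  0.00000e+00  1.00000e+00]] [[325.2   0.  279.5]
 [  0.  325.2 214.6]
 [  0.    0.    1. ]]
```

```bash
cat >> h.py <<'E'
def ori(yaw):  # tool down, tool x at yaw deg
    q=(R.from_euler('z',yaw,degrees=True)*R.from_euler('x',180,degrees=True)).as_quat()
    return np.array([q[3],q[0],q[1],q[2]])
E
python3 - <<'E'
from h import *
for yaw in range(-180,180,30):
    r=[]
    for pos in((499,41,69),(499,41,200),(511,-135,63)):
        j=kin.inverse_kinematics(pos,ori(yaw)); r.append(None if j is None else round(float(j[5]),2))
    print(yaw,r)
bot.movep([470,-45,260],ori(0))
c=calibration("wrist");p,d=snapshot("wrist")
np.savez("w1.npz",p=p,d=d,K=c["K"],T=c["extrinsics"]);cv2.imwrite("pics/w1.png",p[:,:,::-1]);print(bot.sense()["time_s"],bot.sense()["contact_force"])
E
```

```text
-180 [-1.63, -1.63, -1.96]
-150 [-2.15, -2.15, -2.49]
-120 [None, None, None]
-90 [None, None, None]
-60 [2.56, 2.56, 2.23]
-30 [2.04, 2.04, 1.7]
0 [1.51, 1.51, 1.18]
30 [0.99, 0.99, 0.66]
60 [0.47, 0.47, 0.13]
90 [-0.06, -0.06, -0.39]
120 [-0.58, -0.58, -0.91]
150 [-1.11, -1.11, -1.44]
2.4917 [-0.87459056 -0.40977112 -0.63941233]
```

View pics/w1.png

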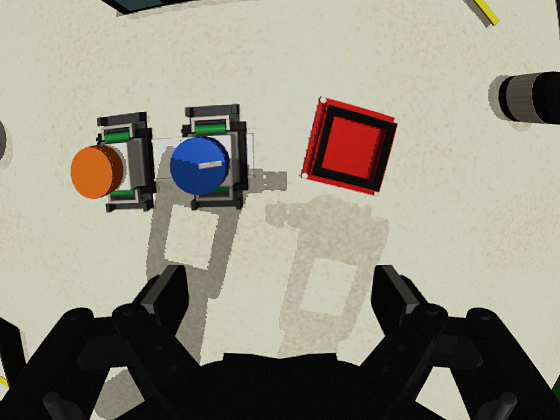

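The wrist view shows the blue cap at (199,165) with its stripe to the right, the orange cap at (97,172) and the socket well at (352,148).

Run:
```python
from h import *
f=np.load("w1.npz");p,K,T,d=f["p"],f["K"],f["T"],f["d"]
for nm,h,z in(("blue",(105,125),104.5),("orange",(5,18),104.5),("red",(0,4),33),("redfloor",(0,4),6)):
    for c in blobs(p,*h):
        x,y,w,hh=cv2.boundingRect(c)
        if y>250 or y<30: continue
        if nm in("blue","orange"):   # top disc via depth
            m=np.zeros(d.shape,np.uint8);cv2.drawContours(m,[c],-1,1,-1);dd=d[(m>0)&(d>0)]
            v,u=np.nonzero(m); 
            print("depth",np.percentile(dd,[5,50,95]))
        W=cast(c[:,0],K,T,z,True)[:,:2].astype(np.float32)
        print(nm,(x,y,w,hh),cv2.minEnclosingCircle(W),cv2.minAreaRect(W))
# stripe
hsv=cv2.cvtColor(p,cv2.COLOR_RGB2HSV);m=cv2.inRange(hsv,(0,0,110),(179,110,255));m[:150]=0;m[185:]=0;m[:,:196]=0;m[:,224:]=0
cs=max(cv2.findContours(m,0,1)[0],key=cv2.contourArea);W=cast(cs[:,0],K,T,104.5,True)[:,:2].astype(np.float32);print("stripe",cv2.boundingRect(cs),cv2.fitLine(W,2,0,.01,.01).ravel())
# rail black frames
m=cv2.inRange(hsv,(0,0,0),(179,255,45));m[:95]=0;m[215:]=0;m[:,:90]=0;m[:,260:]=0
for c in cv2.findContours(m,0,1)[0]:
    if cv2.contourArea(c)>40: print("blk",cv2.boundingRect(c),np.round(cv2.minAreaRect(cast(c[:,0],K,T,18,True)[:,:2].astype(np.float32)),1) if 0 else cv2.minAreaRect(cast(c[:,0],K,T,18,True)[:,:2].astype(np.float32)))
g=[c for c in blobs(p,45,80,100,40,20) if 80<cv2.boundingRect(c)[1]<215 and cv2.boundingRect(c)[0]<260]
for c in g: print("green",cv2.boundingRect(c),cast(np.mean(c[:,0],0),K,T,25,True))
```

```text
depth [315.86557007 322.40734863 329.31478271]
blue (170, 135, 58, 60) ((500.61639404296875, 37.01456832885742), 31.515819549560547) ((499.8668212890625, 36.62493896484375), (59.603607177734375, 61.6813850402832), 27.28797149658203)
depth [317.26931152 324.94073486 342.79988403]
orange (71, 145, 52, 54) ((497.21734619140625, 160.2594451904297), 36.897361755371094) ((498.1280517578125, 160.3852996826172), (59.347137451171875, 73.68598937988281), 10.33759593963623)
red (321, 116, 61, 65) ((512.0911254882812, -136.53933715820312), 46.12797546386719) ((512.8744506835938, -135.75758361816406), (65.5254898071289, 67.97025299072266), 78.04884338378906)
red (302, 98, 96, 97) ((514.7298583984375, -133.33029174804688), 68.27603912353516) ((513.847412109375, -133.45849609375), (103.1639404296875, 102.67619323730469), 76.98554229736328)
redfloor (321, 116, 61, 65) ((510.182861328125, -142.70599365234375), 49.27717971801758) ((511.019775390625, -141.87088012695312), (69.99900817871094, 72.61064910888672), 78.04884338378906)
redfloor (302, 98, 96, 97) ((513.0017700195312, -139.27789306640625), 72.
[... 632 characters left out ...]
08203), (62.805908203125, 134.09609985351562), 61.92571258544922)
blk (195, 119, 31, 6) ((544.9358520507812, 41.57455825805664), (5.588484764099121, 39.31464385986328), 1.789024829864502)
blk (100, 117, 11, 9) ((557.0108642578125, 193.3138427734375), (17.165836334228516, 11.173206329345703), 84.6876449584961)
blk (129, 112, 27, 99) ((497.012451171875, 138.466796875), (134.26223754882812, 33.62834548950195), 1.2510868310928345)
green (195, 123, 31, 12) [[536.20161717  39.83175198  25.        ]]
green (104, 132, 26, 11) [[533.76792711 171.60452574  25.        ]]
green (110, 188, 25, 8) [[456.79320152 168.83057903  25.        ]]
green (213, 187, 16, 5) [[458.72800628  28.09211374  25.        ]]
```

Run:
```python
from h import *
for n,fish in(("w1",True),("top0",False)):
    f=np.load(n+".npz");K,T,d=f["K"],f["T"],f["d"]
    v,u=np.mgrid[:420,:560];a=np.stack([(u-K[0,2])/K[0,0],(v-K[1,2])/K[1,1]],-1)
    if fish:
        r=np.linalg.norm(a,axis=2,keepdims=True)+1e-9;a=a/r*np.tan(r)
    P=np.concatenate([a,np.ones(a.shape[:2]+(1,))],2)*d[...,None]
    W=(P@T[:3,:3].T+T[:3,3])[d>0]
    S=W[(abs(W[:,0]-512)<75)&(abs(W[:,1]+137)<75)&(W[:,2]<80)]
    print(n,np.histogram(S[:,2],bins=[-10,-4,-2,0,2,4,6,8,10,14,18,22,26,30,34,40]))
    for lo,hi in((15,40),(24,40)):
        q=S[(S[:,2]>lo)&(S[:,2]<hi)]; print(lo,cv2.minAreaRect(q[:,:2].astype(np.float32)))
    C=W[(abs(W[:,0]-500)<40)&(abs(W[:,1]-40)<40)&(W[:,2]>98)&(W[:,2]<112)]
    print("cap",np.median(C[:,2]),cv2.minEnclosingCircle(C[:,:2].astype(np.float32)),C[:,:2].mean(0))
```

```text
w1 (array([   0,   21, 1797, 3321,  139, 1245, 2438,  212,  122,  103,  103,
        458,  731, 1142,   97]), array([-10,  -4,  -2,   0,   2,   4,   6,   8,  10,  14,  18,  22,  26,
        30,  34,  40]))
15 ((511.84600830078125, -139.23854064941406), (94.8369369506836, 94.8830795288086), 77.49002838134766)
24 ((511.8837890625, -139.45553588867188), (94.42964935302734, 94.71527099609375), 77.49002075195312)
cap 104.74276661591665 ((499.523193359375, 37.70487594604492), 30.632387161254883) [499.71119883  37.05783893]
top0 (array([ 35, 159, 347, 385, 282, 290, 293, 125,  40,   8,  17,  88, 143,
       166,  47]), array([-10,  -4,  -2,   0,   2,   4,   6,   8,  10,  14,  18,  22,  26,
        30,  34,  40]))
15 ((512.1956787109375, -136.86947631835938), (94.38909149169922, 93.93286895751953), 77.3440933227539)
24 ((512.4696044921875, -136.7669677734375), (93.97705078125, 93.44324493408203), 77.3440933227539)
cap 104.35512796607668 ((499.579345703125, 41.13679122924805), 30.07122039794922) [499.48299421  40.93092656]
```

Run:
```python
from h import *
def st(t):
    s=bot.sense();print(t,round(s["time_s"],2),np.round(s["eef_pos"],1),np.round(s["contact_force"],1),np.round(s["wrist_torque"],2),round(s["opening"],1))
o=ori(1.1)
bot.movep([499.5,39.4,130],o)
print(bot.move_linear([499.5,39.4,69],velocity=80,force_limit=12));st("down")
bot.gripper_close(80);st("grip")
bot.move_linear([499.5,39.4,79],velocity=25);st("up10")
bot.move_linear([499.5,39.4,135],velocity=80);bot.dwell(.2);st("up")
c=calibration("wrist");p,d=snapshot("wrist");cv2.imwrite("pics/w2.png",p[:,:,::-1]);np.savez("w2.npz",p=p,d=d,K=c["K"],T=c["extrinsics"])
p,d=snapshot("side");cv2.imwrite("pics/s2.png",cv2.resize(p[140:300,170:330,::-1],None,fx=3,fy=3))
```

```text
False
down 4.08 [500.   39.4  69.4] [1.3 0.2 0.8] [-0.04  0.06 -0.07] 85.7
grip 4.49 [500.4  39.   70.9] [-2.6 -1.4  6.2] [-0.11  0.42  0.09] 55.4
up10 5.04 [499.6  39.3  79.1] [ 0.4 -1.6 -6.5] [-0.19 -0.07  0.01] 55.2
up 6.09 [498.8  39.4 134.1] [ 0.3 -0.8 -4.1] [ 0.01 -0.01 -0.01] 55.2
```

View pics/s2.png

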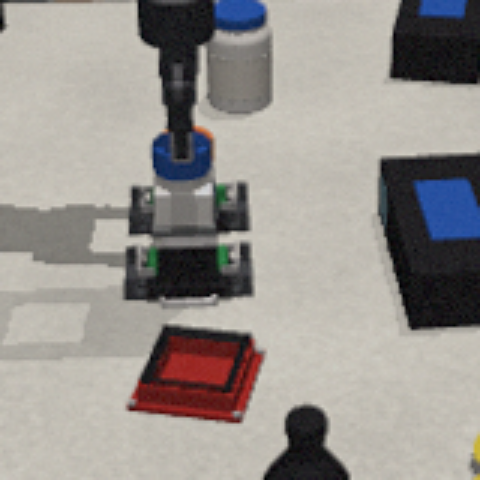

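View pics/w2.png

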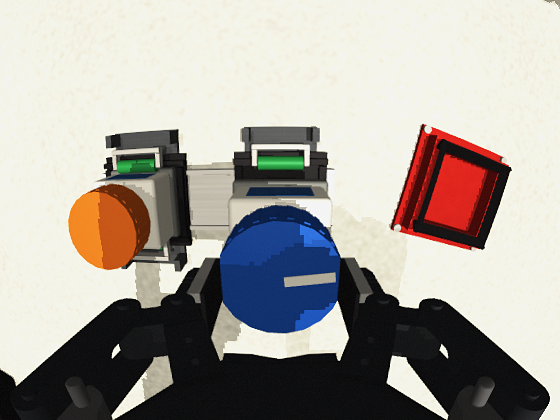

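The side view shows the pot hanging upright from the gripper, clear of its empty clip. In the wrist view the cap is held level and centred between the pads at about (280,265), with the socket at (460,190).

Run:
```python
from h import *
f=np.load("w2.npz");K,T,d=f["K"],f["T"],f["d"]
v,u=np.mgrid[:420,:560];a=np.stack([(u-K[0,2])/K[0,0],(v-K[1,2])/K[1,1]],-1)
r=np.linalg.norm(a,axis=2,keepdims=True)+1e-9;a=a/r*np.tan(r)
W=np.concatenate([a,np.ones(a.shape[:2]+(1,))],2)*d[...,None]@T[:3,:3].T+T[:3,3]
hsv=cv2.cvtColor(f["p"],cv2.COLOR_RGB2HSV);b=(cv2.inRange(hsv,(105,100,40),(125,255,255))>0)&(d>0)
C=W[b&(W[...,2]>100)];C=C[(abs(C[:,0]-500)<50)&(abs(C[:,1]-40)<50)];zt=np.percentile(C[:,2],[50,90]);print("cap z",zt)
C=C[C[:,2]>zt[0]-4];print(cv2.minEnclosingCircle(C[:,:2].astype(np.float32)))
# plane tilt
A=np.c_[C[:,:2]-C[:,:2].mean(0),np.ones(len(C))];print("tilt",np.linalg.lstsq(A,C[:,2],rcond=None)[0])
S=W[d>0];S=S[(abs(S[:,0]-512)<75)&(abs(S[:,1]+137)<75)&(S[:,2]>15)&(S[:,2]<40)];print(cv2.minAreaRect(S[:,:2].astype(np.float32)))
```

```text
cap z [167.71218868 168.50205703]
((498.0103454589844, 38.61689758300781), 30.722896575927734)
tilt [-7.45743886e-03 -1.86402136e-03  1.67769738e+02]
((512.1381225585938, -138.2864532470703), (94.57169342041016, 94.94501495361328), 76.60281372070312)
```

Run:
```python
from h import *
def st(t):
    s=bot.sense();print(t,round(s["time_s"],2),np.round(s["eef_pos"],1),np.round(s["contact_force"],1),np.round(s["wrist_torque"],2),round(s["opening"],1))
o=ori(-13)
bot.move_linear([512.8,-138,125],o,velocity=120);bot.dwell(.2);st("above")
print(bot.move_linear([512.8,-138,80],velocity=50,force_limit=15));st("a")
print(bot.move_linear([512.8,-138,63],velocity=25,force_limit=18));st("b")
bot.dwell(.3);st("c")
c=calibration("wrist");p,d=snapshot("wrist");cv2.imwrite("pics/w3.png",p[:,:,::-1]);np.savez("w3.npz",p=p,d=d,K=c["K"],T=c["extrinsics"])
p,d=snapshot("side");cv2.imwrite("pics/s3.png",cv2.resize(p[150:310,150:310,::-1],None,fx=3,fy=3))
```

```text
above 8.03 [ 512.8 -137.5  125.1] [-0.  -0.4 -4.6] [ 0.02 -0.01 -0.04] 55.4
False
a 9.07 [ 513.3 -138.2   80.4] [-0.   0.9 -3.9] [-0.02  0.02 -0.03] 54.9
False
b 9.91 [ 513.4 -138.3   65.2] [-3.6  1.   6.8] [0.36 0.75 0.01] 54.7
c 10.21 [ 513.4 -138.2   65.2] [-3.2  0.6  7.5] [0.39 0.7  0.  ] 54.9
```

View pics/s3.png

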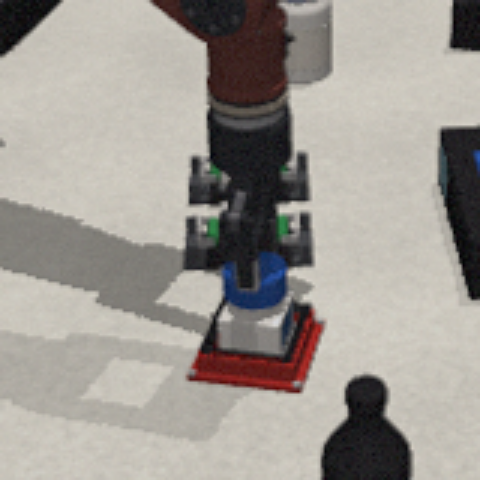

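The pot is standing in the socket; I'll seat it firmly, release, measure the cap height, then re-grip harder.

Run:
```python
from h import *
def st(t):
    s=bot.sense();print(t,round(s["time_s"],2),np.round(s["eef_pos"],1),np.round(s["contact_force"],1),np.round(s["wrist_torque"],2),round(s["opening"],1))
bot.move_linear([512.8,-138,60],velocity=25,force_limit=30);st("push")
bot.release();bot.dwell(.3);st("rel")
bot.move_linear([512.8,-138,66],velocity=40);bot.dwell(.2)
c=calibration("wrist");p,d=snapshot("wrist");np.savez("w4.npz",p=p,d=d)
K,T=c["K"],np.array(c["extrinsics"])
v,u=np.mgrid[:420,:560];a=np.stack([(u-K[0,2])/K[0,0],(v-K[1,2])/K[1,1]],-1)
r=np.linalg.norm(a,axis=2,keepdims=True)+1e-9;a=a/r*np.tan(r)
W=np.concatenate([a,np.ones(a.shape[:2]+(1,))],2)*d[...,None]@T[:3,:3].T+T[:3,3]
hsv=cv2.cvtColor(p,cv2.COLOR_RGB2HSV);b=(cv2.inRange(hsv,(105,100,40),(125,255,255))>0)&(d>0)
C=W[b&(W[...,2]>75)];C=C[(abs(C[:,0]-512)<45)&(abs(C[:,1]+138)<45)];zt=np.percentile(C[:,2],50);print("cap z",zt)
C=C[C[:,2]>zt-4];print(cv2.minEnclosingCircle(C[:,:2].astype(np.float32)))
A=np.c_[C[:,:2]-C[:,:2].mean(0),np.ones(len(C))];print("tilt",np.linalg.lstsq(A,C[:,2],rcond=None)[0])
```

```text
push 10.57 [ 514.1 -138.5   64.2] [-7.   2.7 18.9] [ 0.6   1.35 -0.01] 55.3
rel 11.29 [ 512.7 -137.9   59.8] [ 0.2  0.5 -0.1] [ 0.01 -0.03 -0.02] 85.4
cap z 98.66284180401576
((512.38671875, -138.57884216308594), 30.510906219482422)
tilt [-4.21755200e-03  2.16501468e-03  9.86977130e+01]
```

Fully home: the cap top reads 98.7 mm against 98.5 expected, and it is level. Next I re-grip and unscrew.

Run:
```python
from h import *
def st(t):
    s=bot.sense();print(t,round(s["time_s"],2),np.round(s["eef_pos"],1),np.round(s["contact_force"],1),np.round(s["wrist_torque"],2),round(s["opening"],1),round(s["joints"][5],2))
bot.move_linear([512.4,-138.4,65],velocity=40)
bot.gripper_close(110);st("grip")
for a in (8,16,26,36,46,54,62):
    z=65+max(0,4*np.deg2rad(a-15))
    bot.movep([512.4,-138.4,z],ori(-13+a)); st(a)
```

```text
grip 12.54 [ 512.7 -138.3   66.5] [-3.8  1.6  8.8] [ 0.24  0.5  -0.02] 53.1 1.4
8 12.8 [ 513.3 -139.    66.4] [-1.9 -0.3  5.8] [-0.01  0.24  0.13] 53.4 1.26
16 13.06 [ 513.5 -138.8   66.4] [-1.3 -0.4  5.4] [-0.05  0.17  0.1 ] 53.3 1.13
26 13.35 [ 513.8 -138.5   66.8] [1.  0.7 5.3] [ 0.26 -0.22  0.07] 53.0 0.95
36 13.64 [ 513.7 -138.6   67.4] [0.7 1.4 5.3] [ 0.16 -0.28  0.12] 53.2 0.78
46 13.93 [ 513.6 -138.5   68.1] [0.4 1.8 5.7] [ 0.17 -0.24  0.07] 53.3 0.6
54 14.19 [ 513.4 -138.5   68.6] [1.2 1.8 5.2] [ 0.15 -0.22  0.12] 53.1 0.46
62 14.45 [ 513.3 -138.5   69.2] [0.2 1.4 5.9] [ 0.22 -0.13  0.11] 53.5 0.32
```

Run:
```python
from h import *
def st(t):
    s=bot.sense();print(t,round(s["time_s"],2),np.round(s["eef_pos"],1),np.round(s["contact_force"],1),np.round(s["wrist_torque"],2),round(s["opening"],1),round(s["joints"][5],2))
for a in (67,72,77):
    z=65+4*np.deg2rad(a-15)
    bot.movep([512.4,-138.4,z],ori(-13+a)); st(a)
p,d=snapshot("wrist");cv2.imwrite("pics/w5.png",p[:,:,::-1])
```

```text
67 14.7 [ 513.3 -138.6   69.9] [-0.5  0.9  8.1] [0.22 0.04 0.12] 53.4 0.24
72 14.95 [ 513.3 -138.8   70.8] [-2.1  1.7 10.7] [0.27 0.26 0.1 ] 53.3 0.15
77 15.2 [ 513.3 -139.    71.2] [-2.3  0.9 11.6] [0.12 0.37 0.06] 53.1 0.06
```

View pics/w5.png

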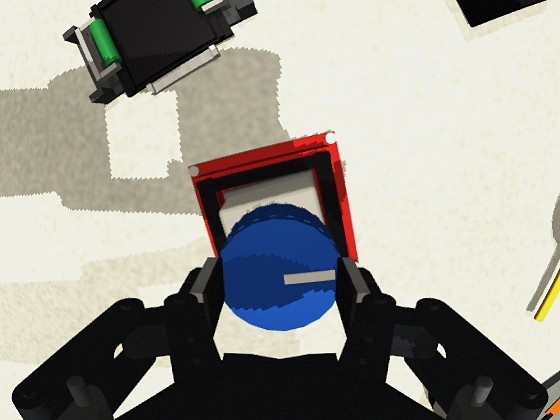

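The stripe still points at the right-hand pad, as it did in the earlier wrist view, so the cap turned with the gripper (77°) while the pot stayed square in the socket. The upward force rising to 12 N means the threads have let go, so I'll lift.

Run:
```python
from h import *
def st(t):
    s=bot.sense();print(t,round(s["time_s"],2),np.round(s["eef_pos"],1),np.round(s["contact_force"],1),np.round(s["wrist_torque"],2),round(s["opening"],1))
for z,v in((73,15),(76,15),(80,15)):
    print(bot.move_linear([512.4,-138.4,z],velocity=v,force_limit=25));st(z)
if bot.sense()["contact_force"][2]>-6:
    bot.move_linear([512.4,-138.4,117],velocity=40);bot.dwell(.8);st("top")
p,d=snapshot("side");cv2.imwrite("pics/s6.png",cv2.resize(p[150:310,150:310,::-1],None,fx=3,fy=3))
c=calibration("wrist");p,d=snapshot("wrist");cv2.imwrite("pics/w6.png",p[:,:,::-1])
```

```text
False
73 15.64 [ 511.7 -138.3   72.3] [ 0.1 -0.7  0.9] [-0.05  0.03 -0.01] 52.8
False
76 15.99 [ 512.1 -138.2   75.8] [-0.9 -0.9 -0.9] [ 0.01 -0.04 -0.02] 53.0
False
80 16.41 [ 512.5 -138.4   80.2] [ 0.2  0.7 -0.4] [0.03 0.   0.  ] 53.3
top 18.28 [ 512.4 -138.4  117. ] [-0.3  0.1 -1.1] [0.   0.01 0.03] 53.0
```

View pics/s6.png

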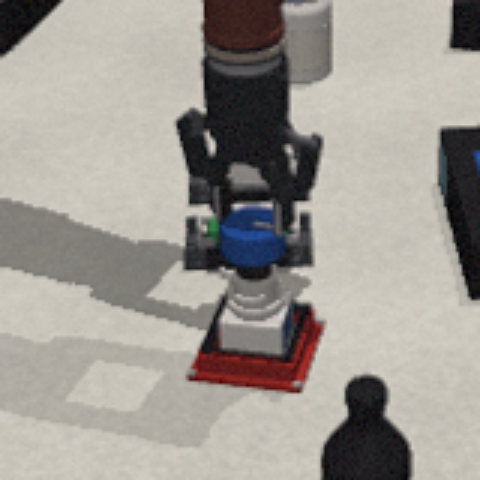

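View pics/w6.png

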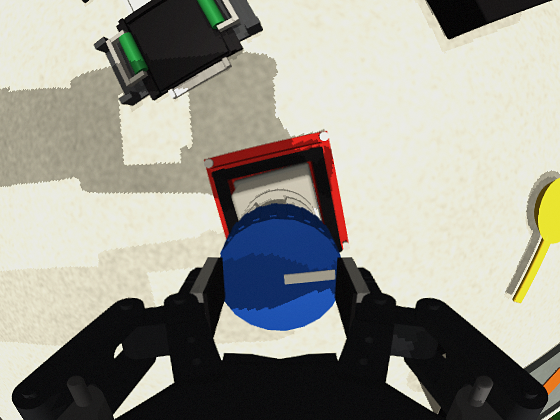

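The cap is off and level above the seated pot. The estimated rim height is about 115 mm above the pot's underside, inside the 98–145 mm window, so I'm handing in.

```bash
python3 -c "
from station import bot
s=bot.sense();print(s['time_s'],s['eef_pos'],s['contact_force']);print(bot.sign_off())"
```

```text
18.3833 [ 512.39178175 -138.3783659   117.00237965] [ 0.00390635  0.07045922 -0.27319071]
the job is handed in; nothing more can be done
None
```

I handed the job in at 18.4 s. The pot is seated in the red socket and the blue cap is held still and level above its mouth. The sign-off reports no verdict, so these are my own checks.

- **Lift and seat:** I pulled the pot out of its clip by its cap and pushed it into the socket. I then let go to check: the cap top read 98.7 mm against 98.5 mm expected, level, so the pot was fully home.
- **Unscrewing:** I gripped the cap again at 110 N and turned it 77° anticlockwise. The upward push rose to about 12 N near the end, and a wrist picture showed the cap had turned with the gripper while the pot stayed square. I stopped turning there and lifted straight up.
- **At hand-in:** The cap's lower rim is about 115 mm above the pot's underside, or about 21 mm above the mouth. This is worked out from the tool height, not measured directly. The force on the tool is about 0.3 N, and the last pictures show the pot still in the socket with the cap level above it.
- **Other things in the scene:** I saw no contact with any of them, but did not measure whether they had moved.

**Disagreements:** The top and wrist cameras differed by 2 to 3 mm in y at first, so I used the average and the fit had room for it. The torque I read while unscrewing was only about 0.1 N m, below the stated 0.3 to 0.6 N m. I sampled it only between steps, so the peak as the cap broke free may have been missed; the stripe showed no slip.

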